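# Press a heel block into the sprung nest of a nailing jig and hold it

### The job

Bring the thicker of the two heel blocks lying in front of the nailing jig, rounded end first, flat on the bench into the jig's V-shaped nest, and push it straight in with a steady force of about 10 N (a kilogram), so that the sprung nest gives by about half its travel and the heel's single nail mark stands under the guide bush. The springs will kick the heel out again, so keep pushing steadily and finish while still holding it there, square to the jig, for a colleague who drives the nails. Do not run the nest back onto its hard stop, and leave the thinner heel, the hammer and the tack box where they lie.

Things in the scene. Friction and masses are not known exactly. Their poses are not given: they have to be found in the camera images.
- thick_heel: D-shaped, hard smooth black block, 60 mm wide, 58 mm long, 22 mm thick. Origin: middle of its underside, z up. Own -y points to the rounded end (radius 30 mm, 29 mm from the origin), +y to the flat end (29 mm away; looks hollow, is solid straight across). Straight sides at x = +-30 mm run from y = +1 to +29 mm: grip across them or push the flat end. 40 to 85 g, friction 0.2 to 0.3
- nail_mark (a point): the single nail mark near the rounded end of the thick heel, on its top face, 12 mm from the heel's origin towards that end (two more marks sit side by side near the flat end)
- jig: dark green nailing jig bolted to the bench. Origin: on the bench under the apex of the V nest at rest; +x is the way the heel is pushed in (level, away from the robot), y left. Steel tongue over the nest: 24 mm wide, 34 to 46 mm above the bench, its end at x = -28 mm; nothing stands in front of that. The green block (76 mm wide, 34 mm high) begins at x = +28 mm. The heel slides on the bench itself
- nest (a point): deepest point of the bare-metal V nest, at its top edge 21 mm above the bench; moves with the nest, axes as the jig's. The nest is 68 mm wide; its faces open towards -x at 60 degrees either side of x, arms reaching 17.5 mm out. With the rounded end fully in the V, the heel's origin is 34 mm and its flat end 63 mm from this point towards -x
- back_gauge (a joint): how far the nest is pressed back along the jig's +x, in m: 0 at rest (sprung out), 0.012 on its hard stop. The springs push back with 3 N at the start of the travel and 1.2 N more for each mm: 10 N at 0.006, 17 N at the hard stop
- nail_guide (a point): centre of the brass guide bush at the end of the tongue, at its lower rim 31.5 mm above the bench, at x = -15.6 mm in the jig's frame. The nail mark is right under it when the nest is pressed back 6 mm; the heel's flat end is then at x = -57 mm
- thin_heel: the other heel block, of tan leather board: same outline, only 18 mm thick, for another pair of shoes; to be left where it lies. Origin: middle of its underside, axes as for the thick heel
- hammer: hammer with an ash handle, 112 x 263 x 28 mm, lying right of the jig; to be left there. Origin: middle of its underside
- tack_box: closed red tin box of tacks, 70 x 102 x 39 mm, at the right; to be left there. Origin: middle of its underside

How it is judged (in metres and radians):
On the way:
1. the heel is held pressed into the sprung nest, steadily, for two seconds (value of joint back_gauge between 0.0025 and 0.0095 m and horizontal distance between nail_mark and nail_guide below 0.0045 m and angle between the y axis of thick_heel and the x axis of jig, either way round below 0.1 rad and x of thick_heel in the frame of nest between -0.038 and -0.029 m and contact force between thick_heel and back_gauge between 4.5 and 18 N and contact force between the fingers and thick_heel above 4 N and height (world z) of thick_heel below 0.004 m and angle between thick_heel's own z axis and vertical below 0.08 rad), for 2 s.
At the end, for the whole second after the job is handed in: The fingers hold the thick heel, flat on the bench and square to the jig within 0.1 rad, rounded end in the V; the nest is pressed back 2.5 to 9.5 mm (6 to 14 N of push), the nail mark is within 4.5 mm of the point under the guide bush, and nothing moves (all of step 1 and linear speed of thick_heel below 0.004 m/s); the arm keeps its last pose, push and grip.
It fails at once if the nest is driven onto its hard stop (value of joint back_gauge above 0.0114 m).
It fails at once if the thin heel, the hammer or the tack box is disturbed (distance of any of thin_heel, hammer, tack_box from where it was at the start of the episode above 0.02 m).
It also fails if it takes over 51 s, if anything falls off the work surface, if the arm or the gripper's body presses on something with over 40 N, if the wrist force passes 120 N, or if a joint passes its speed limit or range.

### The arm

A 6-joint arm with a two-finger parallel gripper is mounted at the origin on a cart in front of the work surface, level with it; the furniture and walls round the work are solid. World frame = base frame: x ahead of the robot, y to its left, z up, the work surface at z = 0. Lengths are in mm, angles in rad, forces in N, time in s.
With the tool pointing down it reaches from about 225 to 725 mm from the base axis. Payload 3.1 kg.
Tool frame: the origin (TCP) lies midway between the tips of the shut fingers; the grasp point (between the pads) lies 19 mm behind it; z points along the fingers, y is the line along which they close (so a half turn about z gives the same grasp; the last joint's range is limited). The gripper opens to 85 mm and grips with 20 to 120 N. Pads are 22 mm wide; open, the fingers measure 114 mm over their backs; the gripper's body (76 mm by 85 mm) begins 54 mm behind the grasp point. The pads swing forward as they close: fully open they stand 13 mm farther back than shut.
Start: joints at [1.094, 0.048, 0.099, 1.622, 0, 1.443], TCP at [179.436, 493.376, 231.312] pointing down, gripper open.
Joint ranges: [-2.91, 2.91], [-0.99, 1.94], [-1.21, 1.42], [-2.12, 2.29], [-1.49, 1.47], [-3.14, 3.14]. Speed limits (rad/s): [2.79, 2.79, 3.14, 3.14, 3.14, 3.14].

### API

Orientations are given as a rotation vector (axis times angle).
In Python, from station import manip, cams, workorder, observe gives the robot as it stands (manip), with the cameras (cams), the readings as plain functions and the job (workorder).
- The arm moves only by the shell command python3 inch.py 'ROWS' [FORCE]. ROWS is a JSON list of rows, 1 to 12 of them, each of 5 numbers: the opening from 0.0 (shut) to 1.0 (fully open), then dx, dy, dz in mm, then a turn about the tool's z in rad; each row shifts and turns the commanded pose from where the row before left it, along the tool's axes as they then stand; what a row does not reach is not made up. A row lasts 1/10 s, in which the tool goes at most 50 mm and 0.15 rad, less where a joint would pass 70% of its speed; a pose out of reach is approached as far as the arm can. The fingers move at their own pace and stop on an object; FORCE is the grip in N (left out, the last holds). Time passes only in rows, so rows that do not move let the fingers close. It prints the time, the measured TCP pose, the force, the opening and the grip force at its end.
- observe(): the state, without advancing time (a new reading comes with each control period).
- cams.camera(name): name is "scene" or "side" or "wrist"; returns the picture (480x640x3 uint8, red, green, blue); there is no depth.
- cams.camera_info(name): a dict with "K" (3x3 intrinsics, pixels), "k1" (the pictures are not rectified: a ray, as slopes to the right and down, at radius r is drawn at 1 + k1 r^2 times it, then the intrinsics apply), "origin" and "orientation" of the camera in the world. Camera axes: x right, y down, z forward; pixel columns grow to the right and rows downward; lengths in mm; the calibration is good to about 2 mm. A picture is of the moment at which its call begins: read the wrist's pose just before it. camera_info takes no time and is no camera call; for the wrist camera it gives the pose at the moment of the call.
- workorder.hand_in(): hands the job in; it is judged then, once.
The state is a dict: "clock": time; "q": joint angles; "joint_vel": joint speeds; "joint_efforts": joint torques, N m; "eef_pos": TCP position; "tool_rot": TCP orientation; "wrist_force": force on the tool from outside, world axes, zero at the start; "moment": the same for the moment, N m; "opening": opening from 0.0 (shut) to 1.0 (fully open); "finger_force": force on a finger pad.
Only numpy, scipy, OpenCV 4.12 (cv2) and the standard library are available. Lean on these libraries where they do the work, as an engineer would, in place of code of your own. Each camera call takes 0.05 s, during which the arm holds its last target. There are 200 camera calls.

## Working session

There is one attempt and no reset: what is moved stays moved. The work goes in short steps, Python scripts to look and compute and a shell command to move; the robot and the scene stay as the last step left them, time stands still between calls to the robot, and variables do not carry over. Pictures are saved under pics/ and viewed, at most 10 in all, crops included, and the job is handed in when it is done.

```bash
ls; mkdir -p pics
cat > h.py <<'E'
import numpy as np, cv2
from scipy.spatial.transform import Rotation as R
from station import manip, cams, workorder, observe
def Rm(o):
    o=np.array(o,float); return o if o.shape==(3,3) else R.from_rotvec(o).as_matrix()
def ray(ci,uv):
    K=np.array(ci["K"]); D=np.array([ci["k1"],0,0,0,0]) if False else None
    p=np.array([[(uv[0]-K[0,2])/K[0,0],(uv[1]-K[1,2])/K[1,1]]])[0]
    s=p.copy()
    for _ in range(20): s=p/(1+ci["k1"]*(s@s))
    return np.array(ci["origin"],float), Rm(ci["orientation"])@np.array([s[0],s[1],1])
def plane(ci,uv,z):
    o,d=ray(ci,uv); return o+d*(z-o[2])/d[2]
def proj(ci,P):
    K=np.array(ci["K"]); c=Rm(ci["orientation"]).T@(np.array(P,float)-np.array(ci["origin"]))
    s=c[:2]/c[2]; s=s*(1+ci["k1"]*(s@s)); return K[:2,:2]@s+K[:2,2]
def snap(name,fn):
    ci=cams.camera_info(name); im=cams.camera(name); cv2.imwrite("pics/"+fn,im[:,:,::-1]); return ci,im
E
python3 - <<'E'
from h import *
import pickle
d={}
for n in("scene","side","wrist"):
    d[n]=snap(n,n+"0.png"); print(n,d[n][0])
pickle.dump(d,open("d0.pkl","wb")); print(observe())
E
```

```text
inch.py
pics
station.py
scene {'K': array([[452.76520035,   0.        , 326.14041641],
       [  0.        , 452.76520035, 247.81792898],
       [  0.        ,   0.        ,   1.        ]]), 'k1': -0.09105799671677471, 'origin': array([ 218.0365429 , -646.28096976,  759.80915902]), 'orientation': array([-2.36107153,  0.56155518, -0.22951654])}
side {'K': array([[564.21871729,   0.        , 308.70993769],
       [  0.        , 564.21871729, 238.42527925],
       [  0.        ,   0.        ,   1.        ]]), 'k1': -0.14960820684395737, 'origin': array([442.35269631, 963.25033687, 600.78302282]), 'orientation': array([-0.06239181,  2.66163453, -1.61351615])}
wrist {'K': array([[391.83631089,   0.        , 317.88973661],
       [  0.        , 391.83631089, 237.12157701],
       [  0.        ,   0.        ,   1.        ]]), 'k1': 0.026842554944968924, 'origin': array([103.53767691, 521.33731929, 372.44388448]), 'orientation': array([2.34641024, 1.64667152, 0.26297423])}
{'clock': 0.15, 'q': array([ 1.09421604e+00,  4.85561445e-02,  9.79205415e-02,  1.62199813e+00,
       -7.97440643e-06,  1.44303960e+00]), 'joint_vel': array([ 7.15525101e-04, -1.47278815e-03,  5.35662412e-03, -9.77235483e-06,
        1.10829267e-03,  5.82772232e-04]), 'joint_efforts': array([ 1.66394355e-03, -3.39259529e+01,  3.20424306e+01,  1.53463427e-02,
       -1.21850280e-04, -9.08591261e-06]), 'eef_pos': array([179.20830369, 492.94769111, 230.38015532]), 'tool_rot': array([-5.45063247e-01, -3.09339867e+00,  2.75868051e-03]), 'wrist_force': array([ 0.16975175, -0.3007763 ,  0.26841621]), 'moment': array([ 0.01031581, -0.01652876, -0.00269676]), 'finger_force': 0.0, 'opening': 1.0008391628964841}
```

View pics/scene0.png

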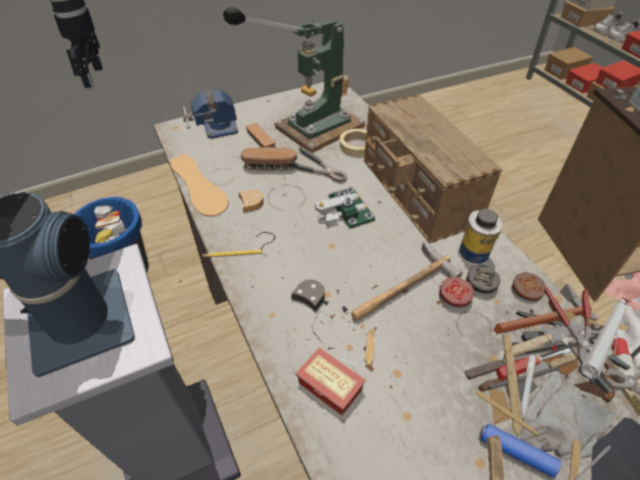

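View pics/side0.png

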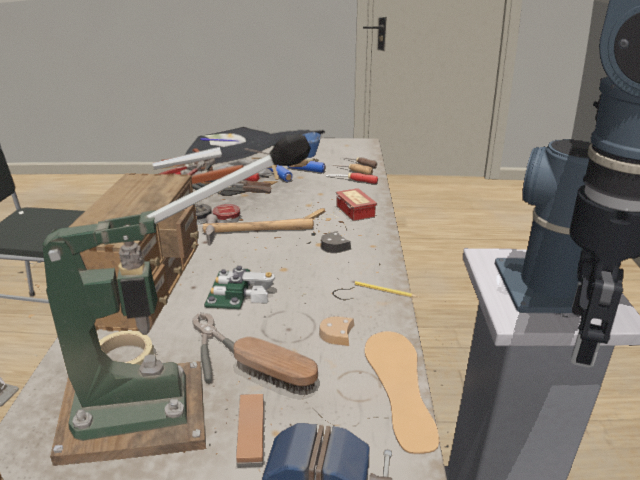

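The scene view shows the black heel at about (310,292), the tan heel at (251,200), the jig at (347,206), the hammer at (400,288) and the box at (331,380). In the side view the black heel is at (335,242), the tan heel at (337,330) and the jig at (240,288).

Run:
```python
from h import *
import pickle
d=pickle.load(open("d0.pkl","rb"))
S,si=d["scene"];T,ti=d["side"]
for n,a,b,z in(("thick",(310,293),(335,242),15),("thin",(250,200),(337,330),10),("jig",(347,206),(240,288),25),("box",(331,380),(356,205),20),("ham",(353,315),(313,224),10)):
    print(n,plane(S,a,z).round(),plane(T,b,z).round())
def crop(im,x,y,w,h,k=5): return cv2.resize(im[y:y+h,x:x+w],None,fx=k,fy=k,interpolation=cv2.INTER_CUBIC)
a=crop(si,285,270,80,55);b=crop(si,310,180,80,55);c=crop(ti,310,220,80,55);e=crop(ti,200,260,80,55)
cv2.imwrite("pics/c0.png",np.vstack([np.hstack([a,b]),np.hstack([c,e])])[:,:,::-1])
```

```text
thick [ 442. -154.   15.] [ 440. -144.   15.]
thin [433. 168.  10.] [434. 173.  10.]
jig [628.  29.  25.] [619.  69.  25.]
box [ 392. -343.   20.] [ 389. -335.   20.]
ham [ 496. -236.   10.] [ 493. -243.   10.]
```

View pics/c0.png

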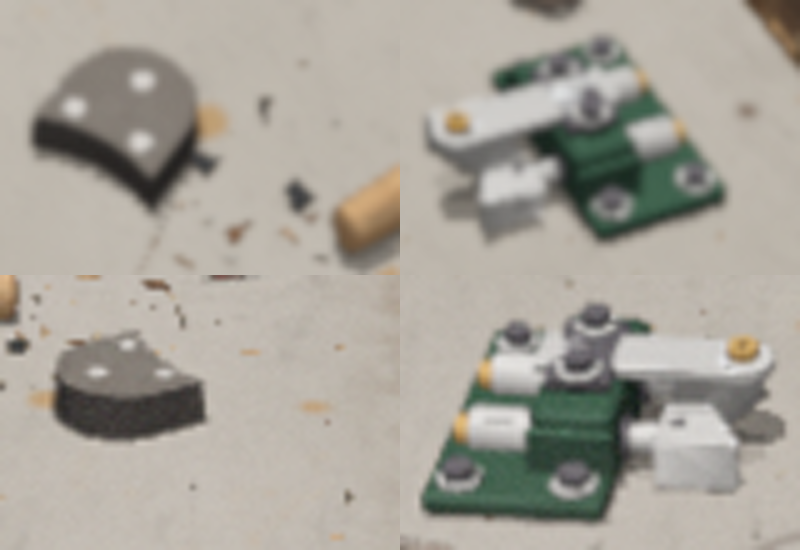

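Crop: the heel's single mark is at scene (313.4,286), its pair at (300,291.4) and (313.2,298.4), and the bush at (321.4,204.6). The flat, hollow-looking end faces the robot and the right. In the side crop the marks are at (329.4,239.4), (335.6,234) and (342.8,239.6), and the bush is at (268.6,274.6).

```bash
cat >> h.py <<'E'
def tri(obs):
    A=np.zeros((3,3));b=np.zeros(3);L=[]
    for ci,uv in obs:
        o,d=ray(ci,uv); d=d/np.linalg.norm(d); M=np.eye(3)-np.outer(d,d); A+=M;b+=M@o; L.append((M,o))
    p=np.linalg.solve(A,b); return p, max(np.linalg.norm(M@(p-o)) for M,o in L)
E
python3 - <<'E'
from h import *
import pickle
d=pickle.load(open("d0.pkl","rb"))
S,si=d["scene"];T,ti=d["side"]
for n,a,b in(("single",(313.4,286),(329.4,239.4)),("pairA",(300,291.4),(342.8,239.6)),("pairB",(313.2,298.4),(335.6,234)),("bush",(321.4,204.6),(268.6,274.6)),("nutback scene",(310+(591-400)/5,180+105/5),(200+(578-400)/5,260+(360-275)/5))):
    print(n,tri([(S,a),(T,b)]))
o=observe();ci=cams.camera_info("wrist");M=Rm(o["tool_rot"])
print(M.round(2),M.T@(np.array(ci["origin"])-o["eef_pos"]),(M.T@Rm(ci["orientation"])).round(3))
E
```

```text
single (array([ 453.5118673 , -144.94528279,   20.79245544]), np.float64(0.645687916698609))
pairA (array([ 423.64212432, -145.09267807,   20.79398331]), np.float64(0.4386035621249531))
pairB (array([ 439.86710972, -172.25133136,   20.53257853]), np.float64(0.5493151385386565))
bush (array([566.70805527,  44.51079733,  41.43265805]), np.float64(0.5003603934456455))
nutback scene (array([633.46488815,  37.57356983,  30.53385517]), np.float64(1.6907293086225577))
[[-0.94  0.34 -0.  ]
 [ 0.34  0.94 -0.  ]
 [ 0.   -0.   -1.  ]] [  80.84432381    0.5928028  -142.18996691] [[ 0.001 -0.949 -0.315]
 [ 1.     0.001  0.   ]
 [ 0.    -0.315  0.949]]
```

```bash
python3 inch.py '[[1,-34,-27,0,0],[1,-34,-27,0,0],[1,-34,-27,0,0],[1,-34,-27,0,0],[1,-34,-27,0,0],[1,-34,-27,0,0],[1,-34,-27,0,0],[1,-34,-27,0,0],[1,-34,-27,0,0],[1,-34,-27,0,0],[1,-34,-27,0,0],[1,-34,-27,0,0]]'
python3 inch.py '[[1,0,0,10,-0.12],[1,0,0,10,-0.12],[1,0,0,10,-0.12],[1,0,0,0,0],[1,0,0,0,0],[1,0,0,0,0]]'
python3 - <<'E'
from h import *
import pickle
d=snap("wrist","w1.png");pickle.dump(d,open("w1.pkl","wb"));o=observe();print(o["eef_pos"],o["clock"]);print(Rm(o["tool_rot"]).round(3))
print(proj(d[0],(566.7,44.5,41.4)),proj(d[0],(443.4,-151.3,22)))
E
```

```text
clock: 1.35
eef_pos: [452.6, 47.7, 231.0]
tool_rot: [-0.546, -3.094, -0.0]
wrist_force: [0.6, 0.4, -0.1]
opening: 1.0
finger_force: 0.0
clock: 1.95
eef_pos: [452.3, 49.5, 201.8]
tool_rot: [-0.015, 3.141, -0.0]
wrist_force: [0.2, 0.1, 1.1]
opening: 1.0
finger_force: 0.0
[452.4075403   49.59476583 202.00285158] 2.0
[[-1.    -0.01   0.001]
 [-0.01   1.    -0.   ]
 [-0.001 -0.    -1.   ]]
[310.09175676 337.99580058] [ 74.54587122 194.06955756]
```

View pics/w1.png

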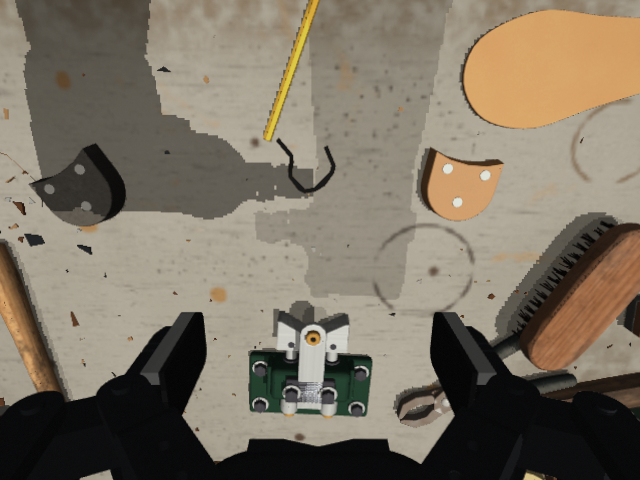

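The wrist view shows the thick heel at (80,190) with marks (79,169), (49,189) and single mark (86,206). The bush is at (313,338) and the green plate has corners at (249,351), (372,356), (368,417), (249,413). The thin heel at (462,185), the wire at (310,170) and the hammer on the far left are all clear of the path.

Run:
```python
from h import *
import pickle
d=pickle.load(open("d0.pkl","rb"));S,si=d["scene"];T,ti=d["side"];W,wi=pickle.load(open("w1.pkl","rb"))
# refine in wrist: bright marks on heel, brass bush, green plate
g=cv2.cvtColor(wi,cv2.COLOR_RGB2GRAY);hsv=cv2.cvtColor(wi,cv2.COLOR_RGB2HSV)
def blobs(mask,x0,y0,x1,y1,mn=4):
    m=np.zeros_like(mask);m[y0:y1,x0:x1]=mask[y0:y1,x0:x1]
    n,l,s,c=cv2.connectedComponentsWithStats(m); return [(tuple(c[i].round(2)),s[i,4]) for i in range(1,n) if s[i,4]>=mn]
print("marks",blobs((g>95).astype(np.uint8),42,160,95,215))
print("brass",blobs(cv2.inRange(hsv,(10,120,90),(30,255,255)),300,325,326,350))
gm=cv2.inRange(hsv,(45,60,20),(90,255,255));m=np.zeros_like(gm);m[340:425,240:385]=gm[340:425,240:385]
q=cv2.minAreaRect(cv2.findNonZero(m));print(q);
bx=cv2.boxPoints(q);P=[plane(W,p,6)[:2] for p in bx];print(np.round(P,1));
for i in range(4):
    e=P[(i+1)%4]-P[i];print(np.linalg.norm(e).round(1),np.degrees(np.arctan2(e[1],e[0])).round(2))
for y in (356,375): 
    print("rows",y,[ (x) for x in range(285,345) if abs(int(g[y,x+1])-int(g[y,x-1]))>60])
cv2.imwrite("pics/j1.png",cv2.resize(wi[300:420,235:385],None,fx=5,fy=5,interpolation=cv2.INTER_CUBIC)[:,:,::-1])
print("bush",tri([(S,(321.4,204.6)),(T,(268.6,274.6)),(W,(313,338))]))
for n,a,b,w in(("single",(313.4,286),(329.4,239.4),(86,206)),("pairA",(300,291.4),(342.8,239.6),(79,169)),("pairB",(313.2,298.4),(335.6,234),(49,189))): print(n,tri([(S,a),(T,b),(W,w)]),plane(W,w,22))
```

```text
marks [((np.float64(79.27), np.float64(168.96)), np.int32(73)), ((np.float64(49.07), np.float64(188.68)), np.int32(71)), ((np.float64(85.43), np.float64(205.75)), np.int32(72)), ((np.float64(46.34), np.float64(210.18)), np.int32(91))]
brass [((np.float64(312.79), np.float64(338.14)), np.int32(120))]
((309.43365478515625, 383.4271240234375), (121.28748321533203, 59.21505355834961), 2.6630008220672607)
[[677.8 -21.8]
 [605.1 -16. ]
 [610.4 105.9]
 [683.7 106.7]]
72.9 175.42
122.0 87.54
73.4 0.69
128.7 -92.64
rows 356 [285, 286, 287, 292, 298, 299, 324, 325, 327, 336, 337, 338]
rows 375 [297, 298, 322, 323, 324]
bush (array([566.77559657,  45.90402167,  41.37530505]), np.float64(1.1809464439092496))
single (array([ 453.61208593, -144.75055992,   20.71807672]), np.float64(0.7252701507434306)) [ 453.42381744 -143.7816539    22.        ]
pairA (array([ 423.39920859, -144.95223439,   20.67206359]), np.float64(0.7169848442359579)) [ 422.6466402  -143.89147843   22.        ]
pairB (array([ 439.84608167, -172.20314132,   20.49670557]), np.float64(0.5834425437701074)) [ 439.46565312 -171.09736998   22.        ]
```

View pics/j1.png

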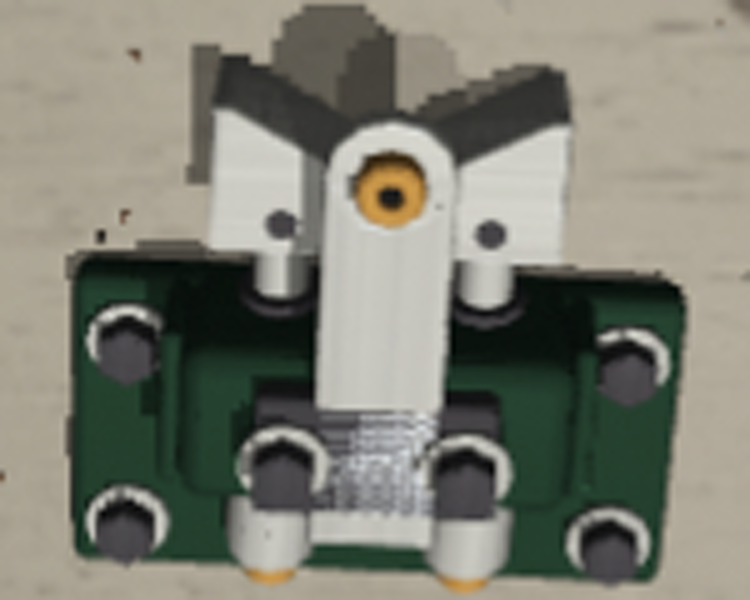

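The crop shows the nest's outer top corners at (215,108) and (570,122), nest dots at (282,223) and (491,234), plate bolts at (127,345), (627,365), (127,525) and (608,548), and the bush hole at (391,195). All are ×5 with offset (235,300).

Run:
```python
from h import *
import pickle
W,wi=pickle.load(open("w1.pkl","rb"))
f=lambda p:(235+p[0]/5-.4,300+p[1]/5-.4)
for n,a,b,z in(("nest corners",(215,108),(570,122),21),("dots",(282,223),(491,234),21),("front bolts",(127,345),(627,365),12),("rear bolts",(127,525),(608,548),12),("tongue front",(327,170),(455,175),46)):
    A,B=plane(W,f(a),z),plane(W,f(b),z);e=B-A;print(n,A.round(1),B.round(1),"mid",((A+B)/2).round(1),"len",np.linalg.norm(e).round(1),"yaw",(np.arctan2(e[1],e[0])-np.pi/2).round(4))
for z in(41,44,46,48):print("bush",z,plane(W,(312.8,338.2),z))
# heel from marks
A,B,C=[plane(W,u,22)[:2] for u in((79.27,168.96),(49.07,188.68),(85.43,205.75))]
m=(A+B)/2;d=(C-m);print("dir",np.linalg.norm(d),np.arctan2(d[1],d[0]));e=A-B;print("dir2",np.arctan2(e[1],e[0])-np.pi/2)
A,B,C=np.array([423.4,-144.95]),np.array([439.85,-172.2]),np.array([453.6,-144.75]);m=(A+B)/2;d=C-m;print("tri dir",np.arctan2(d[1],d[0]),"dir2",np.arctan2(*(A-B)[::-1])-np.pi/2, "origin",C-12*d/np.linalg.norm(d))
```

```text
nest corners [562.2  13.7  21. ] [564.4  80.2  21. ] mid [563.3  46.9  21. ] len 66.5 yaw -0.0334
dots [586.8  26.   21. ] [588.8  65.9  21. ] mid [587.8  46.   21. ] len 40.0 yaw -0.0496
front bolts [621.3  -5.9  12. ] [625.   94.4  12. ] mid [623.1  44.2  12. ] len 100.4 yaw -0.0361
rear bolts [665.2  -7.4  12. ] [669.9  92.4  12. ] mid [667.6  42.5  12. ] len 99.9 yaw -0.0474
tongue front [559.4  35.8  46. ] [560.2  58.1  46. ] mid [559.8  46.9  46. ] len 22.3 yaw -0.0334
bush 41 [567.13957028  46.90398908  41.        ]
bush 44 [565.20317434  46.92784105  44.        ]
bush 46 [563.91224371  46.94374235  46.        ]
bush 48 [562.62131308  46.95964366  48.        ]
dir 25.880808783633082 0.5314608798899394
dir2 0.545728999281895
tri dir 0.5615593965214567 dir2 0.5431134592707485 origin [ 443.44289098 -151.1400811 ]
```

```bash
python3 inch.py '[[1,5,-42,0,0],[1,5,-42,0,0],[1,5,-42,0,0],[1,5,-41,0,0],[1,4,-41,0,0],[1,0,0,26,-0.134],[1,0,0,26,-0.134],[1,0,0,26,-0.134],[1,0,0,26,-0.134],[1,0,0,0,0],[1,0,0,0,0],[1,0,0,0,0]]'
python3 - <<'E'
from h import *
import pickle
d=snap("wrist","w2.png");pickle.dump(d,open("w2.pkl","wb"));o=observe();print(o["eef_pos"],o["clock"]);M=Rm(o["tool_rot"]);print(M.round(3),"xang",np.arctan2(M[1,0],M[0,0])+2*np.pi)
E
```

```text
clock: 3.2
eef_pos: [431.8, -159.4, 99.4]
tool_rot: [-0.845, 3.023, -0.004]
wrist_force: [0.5, 0.1, -0.0]
opening: 0.998
finger_force: 0.0
[ 431.91377335 -159.47517757   99.55542209] 3.25
[[-0.855 -0.519  0.003]
 [-0.519  0.855 -0.002]
 [-0.002 -0.003 -1.   ]] xang 3.6873460372980476
```

View pics/w2.png

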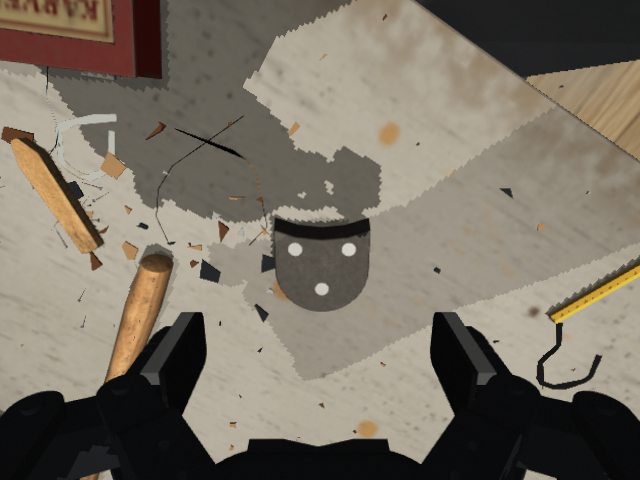

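The heel is square to the fingers, with marks at (294.5,249.5), (348.5,249.5) and (321.5,289). The hammer handle's end is at (155,258), with its near edge running (170,275)→(135,375).

Run:
```python
from h import *
import pickle
W,wi=pickle.load(open("w2.pkl","rb"));p=np.array([431.91,-159.48,99.56]);M=Rm([-0.845,3.023,-0.004])
g=cv2.cvtColor(wi,cv2.COLOR_RGB2GRAY)
m=np.zeros_like(g);m[238:300,280:362]=(g[238:300,280:362]>150);n,l,s,c=cv2.connectedComponentsWithStats(m);print([(c[i].round(1),s[i,4]) for i in range(1,n) if s[i,4]>20])
for n,u,z in(("A",(294.5,249.5),22),("B",(348.5,249.5),22),("C",(321.5,289),22),("ham",(172,260),14),("ham2",(170,280),14),("ham3",(145,350),14)):
    P=plane(W,u,z);print(n,P.round(1),"tool",(M.T@(P-p)).round(1))
C=(321.5,289);W1=pickle.load(open("w1.pkl","rb"))[0]
for a,b in(((294.5,249.5),(79.27,168.96)),((348.5,249.5),(49.07,188.68)),(C,(85.43,205.75))):print(tri([(W,a),(W1,b)]))
```

```text
[(array([294.5, 248.9]), np.int32(144)), (array([348.3, 249.2]), np.int32(147)), (array([321.3, 288.6]), np.int32(127))]
A [ 439.2 -171.    22. ] tool [ -0.1 -13.4  77.6]
B [ 422.4 -143.5   22. ] tool [-0.  18.8 77.5]
C [ 453.  -143.7   22. ] tool [-26.1   2.9  77.6]
ham [ 487.7 -231.5   14. ] tool [-10.2 -90.2  85.9]
ham2 [ 500.8 -226.8   14. ] tool [-23.8 -93.   85.9]
ham3 [ 556.5 -219.4   14. ] tool [ -75.3 -115.6   86.1]
(array([ 437.71544594, -164.99380056,   -5.95675325]), np.float64(10.981725322875409))
(array([ 424.38535833, -150.48068758,   48.89196196]), np.float64(8.995754180673146))
(array([ 452.91263978, -143.8153959 ,   22.56141194]), np.float64(0.15851257913049258))
```

```bash
python3 inch.py '[[1,1,3,30,0],[1,0,0,30,0],[1,0,0,25,0],[1,0,0,15,0],[1,0,0,0,0],[1,0,0,0,0],[0.6,0,0,0,0],[0.5,0,0,0,0],[0.5,0,0,0,0],[0.5,0,0,0,0],[0.5,0,0,0,0],[0.5,0,0,0,0]]' 60
python3 - <<'E'
from h import *
o=observe();print(o["eef_pos"],o["wrist_force"],o["moment"],o["opening"])
E
```

```text
clock: 4.45
eef_pos: [429.9, -157.8, -0.5]
tool_rot: [-0.848, 3.022, -0.005]
wrist_force: [-0.4, 0.1, 6.2]
opening: 0.667
finger_force: 64.3
[ 429.92678043 -157.79451349   -0.51984117] [-0.42948285  0.09175567  6.17830623] [-0.06537594 -0.05311053 -0.00148257] 0.6673778018293548
```

```bash
python3 inch.py '[[0.5,-14,11,-0.5,0],[0.5,-14,11,0,0],[0.5,-14,11,0,0],[0.5,-14,11,0,0],[0.5,-14,11,0,0],[0.5,-14,11,0,0],[0.5,-14,11,0,0],[0.5,-15,12,0,0],[0.5,-15,12,0,0],[0.5,-15,12,0,0],[0.5,-15,12,0,0],[0.5,-15,12,0,0]]' 80; python3 inch.py '[[0.5,0,0,0,0.1],[0.5,0,0,0,0.1],[0.5,0,0,0,0.1],[0.5,0,0,0,0.1],[0.5,0,0,0,0.1],[0.5,0,0,0,0.086],[0.5,0,0,0,0],[0.5,0,0,0,0],[0.5,0,0,0,0]]'
python3 - <<'E'
from h import *
import pickle
d=snap("wrist","w3.png");o=observe();pickle.dump((d,o),open("w3.pkl","wb"));M=Rm(o["tool_rot"]);print(o["eef_pos"],o["wrist_force"],M[:,0],np.arctan2(M[1,0],M[0,0]),M[2])
s=snap("scene","s3.png");t=snap("side","t3.png");pickle.dump((s,t),open("s3.pkl","wb"))
u,v=proj(s[0],(530,48,20)).astype(int);a=s[1][v-35:v+35,u-40:u+60];u,v=proj(t[0],(530,48,20)).astype(int);b=t[1][v-35:v+35,u-60:u+40]
f=lambda x:cv2.resize(x,(400,280),interpolation=cv2.INTER_CUBIC)
cv2.imwrite("pics/c3.png",np.vstack([np.hstack([f(a),f(b)]),cv2.resize(d[1][120:420,160:480],(800,600))[:310]])[:590,:,::-1] if 0 else np.hstack([np.vstack([f(a),f(b)]),d[1][0:560,120:520][:480] if 0 else cv2.copyMakeBorder(d[1][:,120:520],0,80,0,0,cv2.BORDER_CONSTANT)])[:,:,::-1])
E
```

```text
clock: 5.65
eef_pos: [506.5, 50.0, -0.3]
tool_rot: [-0.847, 3.022, -0.005]
wrist_force: [-0.4, -1.6, 5.2]
opening: 0.661
finger_force: 85.1
clock: 6.55
eef_pos: [506.6, 50.2, -0.2]
tool_rot: [0.058, 3.137, -0.0]
wrist_force: [0.4, 0.3, 5.9]
opening: 0.66
finger_force: 85.4
[ 5.06561953e+02  5.01497682e+01 -2.07843440e-01] [0.60433791 0.33835511 6.20283727] [-0.9993043   0.0370467  -0.00429527] 3.1045371303856606 [-4.29527296e-03 -1.05811341e-04 -9.99990770e-01]
```

View pics/c3.png

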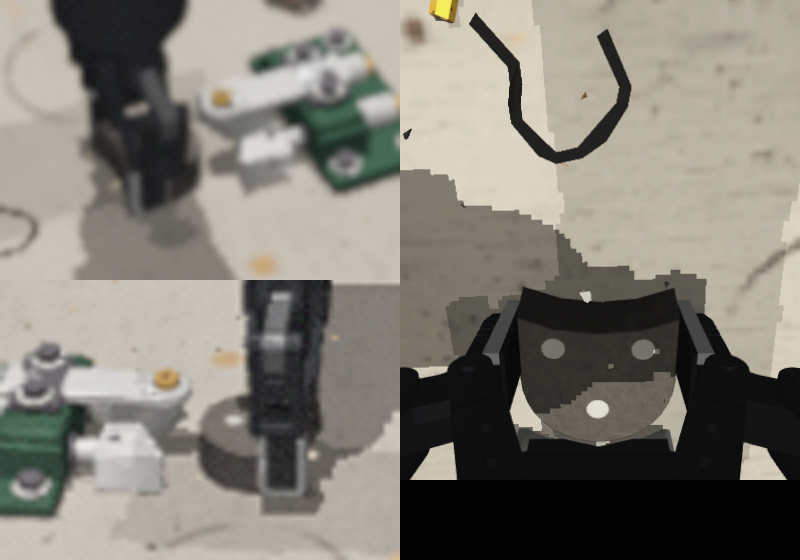

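The heel is held square and flat, with its single mark at wrist (317,409) and the pair at (273,349) and (363,349.5). In the side view, at lower left, the nose is just clear of the nest.

Run:
```python
from h import *
import pickle
(W,im),o=pickle.load(open("w3.pkl","rb"));g=cv2.cvtColor(im,cv2.COLOR_RGB2GRAY)
def c(x,y,t):
    m=np.zeros_like(g);m[y-13:y+13,x-15:x+15]=g[y-13:y+13,x-15:x+15]>t
    n,l,s,cc=cv2.connectedComponentsWithStats(m);i=1+np.argmax(s[1:,4]);return cc[i]
L=[c(273,349,85),c(363,349,85),c(317,409,130)];print(L)
A,B,C=[plane(W,u,22)[:2] for u in L]
d=C-(A+B)/2;e=B-A
print("single",C,"yaw",np.arctan2(d[1],d[0]),np.arctan2(e[1],e[0])-np.pi/2,"tcp-single",C-o["eef_pos"][:2])
# jig line: origin (581.5,46), yaw -.04
J=np.array([581.5,46.]);ex=np.array([np.cos(.04),-np.sin(.04)]);ey=np.array([np.sin(.04),np.cos(.04)])
print("mark in jig",(C-J)@ex,(C-J)@ey)
```

```text
[array([272.52043597, 348.41689373]), array([363.36649215, 349.38743455]), array([317.24633431, 408.67155425])]
single [533.53660524  49.6045175 ] yaw -0.04581298809133984 -0.04775891198205917 tcp-single [26.97465203 -0.54525071]
mark in jig -48.06917141463704 1.6836100452962781
```

```bash
python3 inch.py '[[0.5,-4,-1.7,-0.3,0.003],[0.5,-4,0,0,0],[0.5,-4,0,0,0],[0.5,-4,0,0,0],[0.5,-4,0,0,0],[0.5,-2,0,0,0],[0.5,0,0,0,0],[0.5,0,0,0,0]]'; python3 inch.py '[[0.5,-1,0,0,0],[0.5,-1,0,0,0],[0.5,0,0,0,0],[0.5,0,0,0,0]]';  python3 inch.py '[[0.5,-1,0,0,0],[0.5,-1,0,0,0],[0.5,0,0,0,0],[0.5,0,0,0,0]]'
```

```text
clock: 7.5
eef_pos: [527.5, 47.3, -0.2]
tool_rot: [0.063, 3.139, -0.001]
wrist_force: [-0.4, -0.2, 6.3]
opening: 0.653
finger_force: 85.6
clock: 7.9
eef_pos: [529.1, 47.2, -0.2]
tool_rot: [0.063, 3.139, -0.001]
wrist_force: [-2.3, 0.7, 7.3]
opening: 0.659
finger_force: 85.6
clock: 8.3
eef_pos: [531.1, 47.2, -0.2]
tool_rot: [0.063, 3.139, -0.001]
wrist_force: [-1.7, -0.1, 7.5]
opening: 0.659
finger_force: 85.6
```

```bash
for i in 1; do python3 inch.py '[[0.5,-1,0,0,0],[0.5,-1,0,0,0],[0.5,0,0,0,0],[0.5,0,0,0,0]]'; done;  python3 inch.py '[[0.5,-1,0,0,0],[0.5,-0.5,0,0,0],[0.5,0,0,0,0],[0.5,0,0,0,0]]'; python3 inch.py '[[0.5,-1,0,0,0],[0.5,-0.5,0,0,0],[0.5,0,0,0,0],[0.5,0,0,0,0]]'
```

```text
clock: 8.7
eef_pos: [532.0, 47.1, -0.2]
tool_rot: [-0.063, -3.14, 0.001]
wrist_force: [-4.1, 0.8, 9.1]
opening: 0.657
finger_force: 85.9
clock: 9.1
eef_pos: [532.6, 47.2, -0.2]
tool_rot: [-0.063, -3.138, 0.001]
wrist_force: [-4.9, -0.2, 10.7]
opening: 0.66
finger_force: 86.1
clock: 9.5
eef_pos: [533.5, 47.3, -0.2]
tool_rot: [-0.063, -3.137, 0.001]
wrist_force: [-7.3, 0.8, 12.1]
opening: 0.662
finger_force: 86.3
```

```bash
python3 inch.py '[[0.5,0,0,-0.5,0],[0.5,0,0,-0.5,0],[0.5,0,0,0,0],[0.5,0,0,0,0],[0.5,0,0,0,0]]'; python3 inch.py '[[0.5,-1,0,0,0],[0.5,-0.5,0,0,0],[0.5,0,0,0,0],[0.5,0,0,0,0]]'
python3 - <<'E'
from h import *
import pickle
d=snap("wrist","w4.png");s=snap("scene","s4.png");t=snap("side","t4.png");o=observe();pickle.dump((d,s,t,o),open("w4.pkl","wb"));M=Rm(o["tool_rot"]);print(o["eef_pos"],o["wrist_force"],np.arctan2(M[1,0],M[0,0]),M[2])
u,v=proj(s[0],(550,48,20)).astype(int);a=s[1][v-35:v+35,u-40:u+60];u,v=proj(t[0],(550,48,20)).astype(int);b=t[1][v-35:v+35,u-60:u+40]
f=lambda x:cv2.resize(x,(400,280),interpolation=cv2.INTER_CUBIC)
cv2.imwrite("pics/c4.png",np.hstack([np.vstack([f(a),f(b)]),cv2.copyMakeBorder(d[1][:,120:520],0,80,0,0,cv2.BORDER_CONSTANT)])[:,:,::-1])
E
```

```text
clock: 10.0
eef_pos: [533.5, 47.3, -0.2]
tool_rot: [-0.063, -3.137, 0.001]
wrist_force: [-4.9, 0.1, 7.5]
opening: 0.66
finger_force: 85.7
clock: 10.4
eef_pos: [534.1, 47.3, -0.2]
tool_rot: [-0.063, -3.135, 0.0]
wrist_force: [-7.0, 0.8, 9.9]
opening: 0.663
finger_force: 85.9
[ 5.34096347e+02  4.73287861e+01 -1.66416878e-01] [-7.81527773  0.57850351  9.37967579] 3.1014969185679417 [ 5.56744145e-03 -3.89761003e-04 -9.99984426e-01]
```

View pics/c4.png

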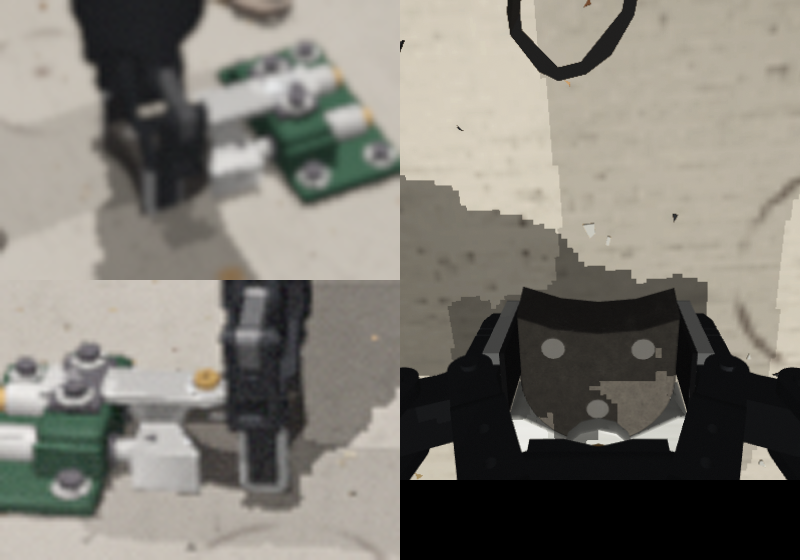

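The wrist view shows both V faces against the rounded end, evenly on either side, with the marks unchanged in the tool frame (no slip). The push is only about 6 N net so far, so I keep going.

```bash
python3 inch.py '[[0.5,-1,0,-0.3,0],[0.5,-1,0,-0.3,0],[0.5,0,0,0,0],[0.5,0,0,0,0],[0.5,0,0,0,0]]'; python3 inch.py '[[0.5,-1,0,-0.3,0],[0.5,-1,0,-0.3,0],[0.5,0,0,0,0],[0.5,0,0,0,0],[0.5,0,0,0,0]]'
```

```text
clock: 11.05
eef_pos: [535.1, 47.3, -0.2]
tool_rot: [-0.063, -3.133, 0.0]
wrist_force: [-8.3, 1.1, 9.0]
opening: 0.658
finger_force: 85.8
clock: 11.55
eef_pos: [536.1, 47.3, -0.1]
tool_rot: [-0.063, -3.131, 0.0]
wrist_force: [-9.4, 1.1, 9.0]
opening: 0.663
finger_force: 85.7
```

```bash
python3 inch.py '[[0.5,-1,0,-0.3,0],[0.5,-1,0,-0.3,0],[0.5,0,0,0,0],[0.5,0,0,0,0],[0.5,0,0,0,0]]'; python3 inch.py '[[0.5,-1,0,-0.2,0],[0.5,0,0,0,0],[0.5,0,0,0,0],[0.5,0,0,0,0],[0.5,0,0,0,0]]'
python3 - <<'E'
from h import *
W=snap("wrist","w5.png");im=W[1];o=observe();s=snap("scene","s5.png");t=snap("side","t5.png")
g=cv2.cvtColor(im,cv2.COLOR_RGB2GRAY)
def c(x,y,t):
    m=np.zeros_like(g);m[y-13:y+13,x-15:x+15]=g[y-13:y+13,x-15:x+15]>t
    n,l,s,cc=cv2.connectedComponentsWithStats(m);i=1+np.argmax(s[1:,4]);return cc[i],s[i,4]
L=[c(273,349,85),c(363,349,85)];print(L,o["eef_pos"],o["wrist_force"])
A,B=[plane(W[0],u[0],22)[:2] for u in L];e=B-A;n=np.array([e[1],-e[0]])/np.linalg.norm(e)
print("single by pair",(A+B)/2+n*25.9,"yaw",np.arctan2(n[1],n[0]))
u,v=proj(s[0],(550,48,20)).astype(int);a=s[1][v-30:v+20,u-30:u+40];u,v=proj(t[0],(550,48,20)).astype(int);b=t[1][v-30:v+20,u-50:u+20]
f=lambda x:cv2.resize(x,(400,286),interpolation=cv2.INTER_CUBIC)
cv2.imwrite("pics/c5.png",np.hstack([np.vstack([f(a),f(b)]),cv2.resize(im[330:473,220:420],(400,286)) if 0 else cv2.copyMakeBorder(cv2.resize(im[330:450,220:420],(400,240)),0,332,0,0,cv2.BORDER_CONSTANT)])[:,:,::-1])
E
```

```text
clock: 12.05
eef_pos: [537.1, 47.3, -0.1]
tool_rot: [-0.063, -3.129, -0.0]
wrist_force: [-11.4, 0.7, 7.6]
opening: 0.662
finger_force: 85.6
clock: 12.55
eef_pos: [537.6, 47.3, -0.0]
tool_rot: [-0.063, -3.128, -0.0]
wrist_force: [-12.1, 0.4, 8.5]
opening: 0.658
finger_force: 85.6
[(array([272.48760331, 348.01928375]), np.int32(363)), (array([362.77534247, 348.84657534]), np.int32(365))] [ 5.37588747e+02  4.72597770e+01 -5.09682277e-02] [-12.08259704   0.69678847   7.98625831]
single by pair [564.64696504  46.51747628] yaw -0.04882479790358902
```

View pics/c5.png

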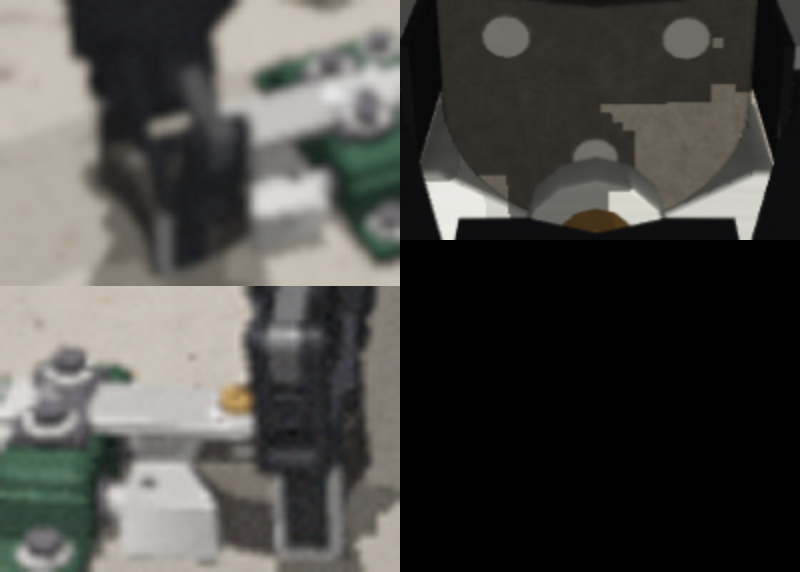

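The wrist view shows the bush centred above the mark, about 596 px in the crop for both, and the V evenly seated. The wrist push is 12 N, about 10 N net of bench friction, and the mark is within about 1 mm of the bush position. I hold here for 2.5 s.

```bash
for i in 1 2 3; do python3 inch.py '[[0.5,0,0,0,0],[0.5,0,0,0,0],[0.5,0,0,0,0],[0.5,0,0,0,0],[0.5,0,0,0,0],[0.5,0,0,0,0],[0.5,0,0,0,0],[0.5,0,0,0,0],[0.5,0,0,0,0],[0.5,0,0,0,0]]'; done
```

```text
clock: 13.7
eef_pos: [537.6, 47.3, -0.0]
tool_rot: [-0.063, -3.128, -0.0]
wrist_force: [-11.7, 0.9, 8.1]
opening: 0.659
finger_force: 85.6
clock: 14.7
eef_pos: [537.6, 47.3, -0.1]
tool_rot: [-0.063, -3.128, -0.0]
wrist_force: [-12.7, 0.6, 8.0]
opening: 0.66
finger_force: 85.6
clock: 15.7
eef_pos: [537.6, 47.3, -0.0]
tool_rot: [-0.063, -3.128, -0.0]
wrist_force: [-11.0, 0.1, 7.1]
opening: 0.66
finger_force: 85.6
```

Steady, so I hand it in.

```bash
python3 -c "
from station import manip, cams, workorder, observe
print(workorder.hand_in())"
```

```text
the job is handed in; nothing more can be done
None
```

I handed the job in with the thick heel held flat and square in the nest, nail mark within about 1 mm of the guide bush and a steady 12 N at the wrist (about 10 N on the nest after bench friction); the verdict was not shown.

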